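# Step the wafer stage on by one turn of its hand wheel

## Robot

A 7-joint arm with a two-finger parallel gripper is mounted at the origin on a cart in front of the work surface, level with it; the furniture and walls round the work are solid. World frame = base frame: x ahead of the robot, y to its left, z up, the work surface at z = 0. Lengths are in mm, angles in rad, forces in N, time in s.
With the tool pointing down it reaches from about 425 to 1025 mm from the base axis. Payload 9.4 kg.
Tool frame: the origin (TCP) lies on the centre line of the jaws, within the pads' length; the fingertips stand 25 mm ahead of it and the grasp point (between the pads) lies 6 mm ahead of it; z points along the fingers, y is the direction in which the jaws open and shut (so a half turn about z gives the same grasp; the last joint's range is limited). The gripper opens to 85 mm and grips with 20 to 120 N. Pads are 22 mm wide; open, the fingers measure 114 mm over their backs; the gripper's body (76 mm by 85 mm) begins 54 mm behind the grasp point. The pads swing forward as they close: fully open they stand 13 mm farther back than shut.
Start: joints at [-1.312, 0.599, -0.003, 1.599, 0.002, 0.943, -0.08], TCP at [238.908, 684.505, 256.275] pointing down, gripper open.
Joint ranges: [-2.57, 2.57], [-0.35, 1.97], [-1.29, 1.29], [0.11, 2.56], [-1.05, 4.19], [0.11, 1.86], [-2.63, 2.63]. Speed limits (rad/s): [2.22, 2.22, 3.01, 3.01, 3.14, 3.14, 3.14].

## Interface

Orientations are given as a unit quaternion [w, x, y, z].
In Python, from station import ctrl, eyes gives the robot as it stands. The module is installed in compiled form; this text tells all that it offers.
- The arm moves only by the tool step_arm, never from a script. Its argument "rows" is a list of rows, each an object of numbers: "dx", "dy", "dz": the shift along the tool's x, y, z as a fraction of full scale; "wx", "wy", "wz": the turn, a rotation vector about the tool's x, y, z as a fraction of full scale; "hand": the closure, from -1 (fully open) to 1 (shut), so that 0 is half open. In form: [{"dx": .., "dy": .., "dz": .., "wx": .., "wy": .., "wz": .., "hand": ..}, ...]. A call has 1 to 5 rows; each row shifts and turns the pose as measured when the row begins, along the tool's axes as they then stand; what a row does not reach is not made up. Full scale, the value 1, is 0.4 m for a shift and 360 degrees for a turn. A row lasts 1/12 s, in which the tool goes at most 41.7 mm and 7.16 degrees, less where a joint would pass 70% of its speed; a pose out of reach is approached as far as the arm can. A call with a number of a shift or a turn outside -1 to 1 is refused whole. A call with a gripper value outside its range is refused whole. The fingers move at their own pace and stop on an object; the grip force is fixed at half the most. Time passes only in rows, so rows that do not move let the fingers close. It gives the time, the measured TCP pose, the force and the opening at its end, in the units of the state.
- ctrl.get_obs(): the state, without advancing time (a new reading comes with each control period).
- eyes.read_camera(name): name is "side" or "top"; returns (picture, depth): 384x512x3 uint8, red, green, blue; 384x512 float32, mm along the optical axis (not along the pixel's ray), 0 where there is no reading.
- eyes.calibration(name): a dict with "fov_y" (degrees; the focal length in pixels is half the picture's height over the tangent of half this angle, whatever the lens; pixels are square), "cx", "cy" (the principal point, pixels), "rvec" (rotation vector, rad) and "tvec" (3), from world to camera coordinates, as OpenCV has them. Camera axes: x right, y down, z forward; pixel columns grow to the right and rows downward; lengths in mm; the calibration is good to about 2 mm. A picture is of the moment at which its call begins. calibration takes no time and is no camera call.
- ctrl.sign_off(): hands the job in, once; it reports no verdict.
The state is a dict: "time_s": time; "q": joint angles; "dq": joint speeds; "joint_torque": joint torques, N m; "tcp_pos": TCP position; "tcp_rot": TCP orientation; "ft_force": force on the tool from outside, world axes, zero at the start; "ft_torque": the same for the moment, N m; "grip_width": finger opening in mm.
Only numpy, scipy, OpenCV 4.12 (cv2) and the standard library are available. Lean on these libraries where they do the work, as an engineer would, in place of code of your own. Each camera call takes 0.05 s, during which the arm holds its last target. There are 200 camera calls.

## Task

Step the wafer inspection stage on by one pitch: with the fingers, gently push the upright red handle of its hand wheel round clockwise, seen from above, through exactly one full turn, so that the handle ends where it started. Only push the handle: do not grip or force it, do not pick up anything, and leave the bottles, tubs, vial and white wafer carrier round about where they stand. Finish with the robot clear of everything.

Things in the scene. Friction and masses are not known exactly. Their poses are not given: they have to be found in the camera images.
- stage_base: Hand-cranked wafer stage, fixed: aluminium plate 104 x 306 x 12 mm, grey gearbox (82 x 94 mm, top at 42 mm) under a horizontal hand wheel at one end, carriage with a blue wafer carrier fixed on it (up to 60 mm high) on rods at the other. Origin: on the worktop under the wheel's axis; z up; the plate reaches 60 mm to its +y, 246 mm to its -y; the carriage slides along -y. Its x, y and yaw vary.
- wheel_centre (a point): On the vertical axis of the hand wheel, 84 mm above the worktop, at the top of the hub (nothing of the wheel but the handle rises above 85 mm). The wheel is aluminium with three spokes; its rim is a ring of 65 mm mean radius of 14 mm round bar, z = 65 to 79 mm.
- handle_top (a point): Centre of the top of the upright red handle, 134 mm above the worktop. The handle stands on the rim at the end of one spoke, 65 mm from the wheel's axis: a round grip 22 mm in diameter from the rim to the top (full width from z = 94 to 126 mm). It goes round with the wheel and also spins freely on its own pin.
- wheel (a joint): Angle of the hand wheel, rad; grows clockwise seen from above; one turn is 6.283. Starts between -2.6 and 2.6; stops at -9.5 and 13. At 0 the handle lies on the +x side of the axis in stage_base's frame. Friction about 0.12 N m (2 N at the handle); it stays where it is left without coasting. One turn moves the carriage 16 mm away from the wheel.
- spray_bottle: Bystander, loose, not to be moved: white trigger spray bottle with red trigger, 86 mm wide, 276 mm tall. Origin: centre of its underside.
- amber_bottle: Bystander, loose, not to be moved: amber bottle with pale cap, 52 mm diameter, 114 mm tall. Origin: centre of its underside.
- dropper_bottle: Bystander, loose, not to be moved: amber dropper bottle with dark cap, 38 mm diameter, 80 mm tall. Origin: centre of its underside.
- white_carrier: Bystander, loose, not to be moved: flat round white wafer carrier, 63 mm diameter, 12 mm high. Origin: centre of its underside.
- wafer_tub: Bystander, loose, not to be moved: round cream screw-top tub, 68 mm diameter, 46 mm tall. Origin: centre of its underside.
- swab_tub: Bystander, loose, not to be moved: round white tub with green lid, 58 mm diameter, 68 mm tall. Origin: centre of its underside.
- vial: Bystander, loose, not to be moved: small amber glass vial with blue cap, 20 mm diameter, 53 mm tall. Origin: centre of its underside.
- crank_handle: The same red handle as a part (a sleeve that spins on its pin). Origin: on the handle's axis, on the rim, 74 mm above the worktop.

How it is judged:
By the outcome, as a careful person would: the job done as asked, in the order asked, and still so for the second after the job is handed in, with the robot touching nothing.
It also fails if it takes over 58 s, if anything falls off the work surface, if the arm or the gripper's body presses on something with over 40 N, if the wrist force passes 120 N, or if a joint passes its speed limit or range.

## Working session

There is one attempt and no reset: what is moved stays moved. The work goes in short steps, Python scripts to look and compute and a tool call to move; the robot and the scene stay as the last step left them, time stands still between calls to the robot, and variables do not carry over. Pictures are saved under pics/ and viewed, about 8 in all and at most 12, crops included, and the job is handed in when it is done.

Besides the shell and the picture viewer there is one more tool, called after "Emit:" as name(argument=value, ...) on one line, values as JSON. step_arm: Moves the arm, as the interface text tells. Its arguments: {"type":"object","properties":{"rows":{"type":"array"}},"required":["rows"]}

```bash
mkdir -p pics; cat > h.py <<'E'
import numpy as np, cv2
from station import ctrl, eyes
def cal(n):
    c=eyes.calibration(n); f=192/np.tan(np.radians(c["fov_y"])/2)
    K=np.array([[f,0,c["cx"]],[0,f,c["cy"]],[0,0,1]])
    return K,cv2.Rodrigues(np.array(c["rvec"],float))[0],np.array(c["tvec"],float).reshape(3)
def cast(n,u,v,z):
    K,R,t=cal(n); d=R.T@np.linalg.inv(K)@np.array([u,v,1.]); o=-R.T@t
    return o+d*(z-o[2])/d[2]
def cloud(n,D):
    K,R,t=cal(n); v,u=np.mgrid[:384,:512]
    p=np.stack([u,v,np.ones_like(u)],-1)@np.linalg.inv(K).T*D[...,None]
    return (p-t)@R
def proj(n,p):
    K,R,t=cal(n); q=K@(R@np.array(p,float)+t); return q[:2]/q[2]
E
python3 - <<'E'
from h import *
ims=[]
for n in("side","top"):
    im,D=eyes.read_camera(n); np.savez(f"pics/{n}0.npz",im=im,D=D)
    K,R,t=cal(n); print(n,K[0,0],K[:2,2],-R.T@t, R[2])
    cv2.imwrite(f"pics/{n}0.png",cv2.resize(im[...,::-1],(768,576)))
    P=cloud(n,D); h=cv2.cvtColor(im,cv2.COLOR_RGB2HSV).astype(int)
    m=((h[...,0]<8)|(h[...,0]>172))&(h[...,1]>140)&(h[...,2]>70)
    k,l,s,c=cv2.connectedComponentsWithStats(m.astype(np.uint8))
    for i in range(1,k):
        if s[i,4]>15: q=P[(l==i)&(D>0)]; print(s[i],c[i].round(1),np.median(q,0).round(),q.max(0).round(),q.min(0).round())
o=ctrl.get_obs(); print(o)
E
```

```text
side 477.34811473267894 [249.50896092 201.89268554] [-935.59333534 -525.29589403  959.66495084] [ 0.81354596  0.31569607 -0.48834308]
[160  84  10  11  18] [164.8  89.1] [1100.  722.  282.] [1111.  746.  309.] [1079.  704.  260.]
[132 157   8   5  32] [135.8 159.2] [434. 463. 222.] [449. 477. 232.] [426. 456. 214.]
[190 156   5   6  23] [191.8 158.3] [625. 332. 171.] [641. 345. 175.] [617. 322. 160.]
[ 97 162   5   7  25] [ 99.4 164.5] [622. 796.  60.] [630. 817.  77.] [609. 783.  43.]
[266 187   7  15  77] [269.1 194. ] [549. -26. 115.] [726.  46. 140.] [538. -37.   2.]
[381 206   6   8  40] [383.6 209.2] [ 708. -432.   58.] [ 715. -422.   74.] [ 699. -442.   41.]
top 352.66429310130906 [257.07166223 192.34958791] [ 282.23365578   13.79860242 1211.6201331 ] [ 0.17949377  0.00417519 -0.98375025]
[211  56   6  18  95] [213.3  64. ] [989. 171.  13.] [1029.  182.   21.] [953. 160.  -7.]
[ 65 109  12  10  84] [ 70.4 113.7] [708. 562. 236.] [724. 582. 241.] [696. 549. 228.]
[385 128   7   4  20] [387.8 129.3] [ 702. -434.   57.] [ 706. -425.   68.] [ 700. -444.   39.]
[153 144   5   7  25
[... 410 characters left out ...]
-0.]
{'time_s': 0.1, 'q': array([-1.31168685,  0.60005328, -0.00255979,  1.60000799,  0.0018113 ,
        0.94290687, -0.07982205]), 'dq': array([-0.00038497, -0.00029289, -0.0004264 , -0.00123308,  0.00078071,
        0.00229813,  0.00105472]), 'joint_torque': array([ 4.88322563e-03, -7.77989960e+01,  1.57020740e+00, -2.58626586e+01,
        1.27174443e-02,  5.55452352e-03, -2.42978246e-05]), 'tcp_pos': array([238.79186755, 684.15932327, 255.51212144]), 'tcp_rot': array([-5.09735776e-05,  1.67088986e-01,  9.85941580e-01, -6.84771440e-04]), 'ft_force': array([-0.53414902, -0.28039958, -0.3072033 ]), 'ft_torque': array([ 0.00029575, -0.01997668,  0.0174374 ]), 'grip_width': 85.45480933455751}
```

View pics/side0.png

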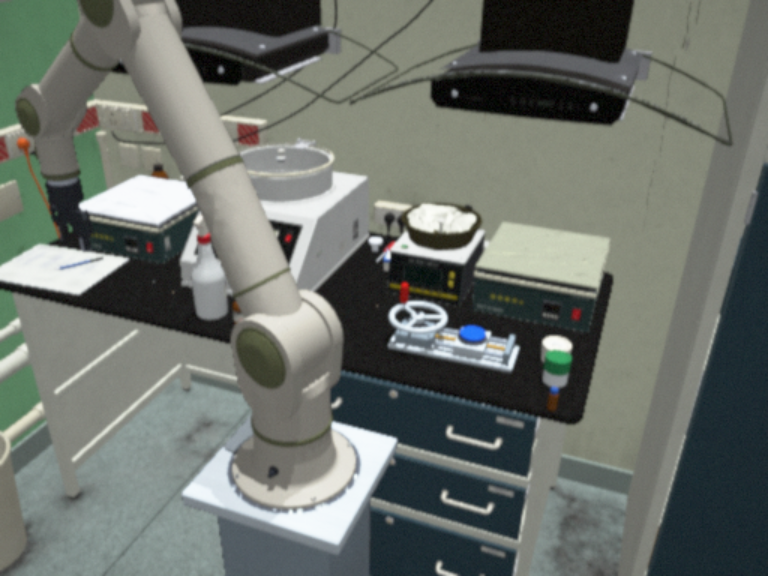

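View pics/top0.png

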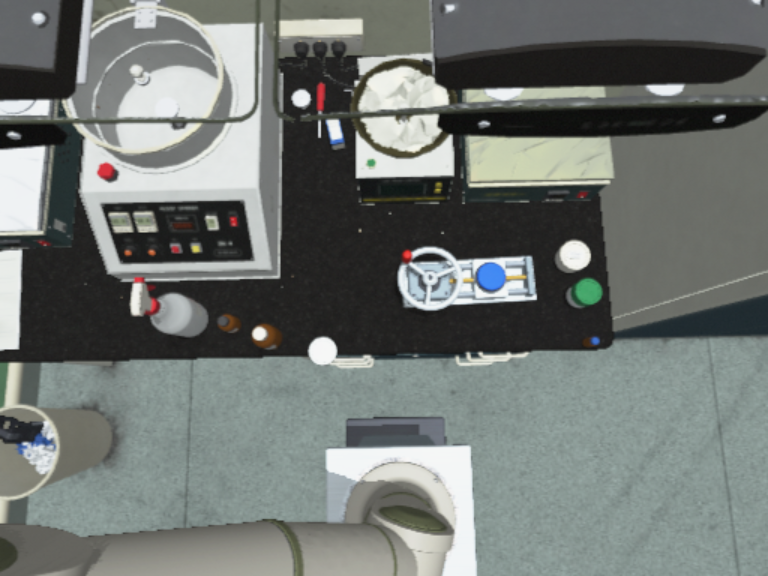

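The side view shows the arm over the left end and the stage ahead of the base, with the red handle at about px (269,194). In the top view the wheel centre is near (287,185) with the handle up and left of it at (270,170). The carriage lies to the right (-y), and the spray bottle at the left near (115,208) is in the way of a low traverse. Next I measure the wheel axis, the handle and the neighbours.

```bash
python3 - <<'E'
from h import *
from scipy.optimize import least_squares
for n in("top","side"):
    z=np.load(f"pics/{n}0.npz"); im,D=z["im"],z["D"]; P=cloud(n,D)
    h=cv2.cvtColor(im,cv2.COLOR_RGB2HSV).astype(int)
    red=((h[...,0]<10)|(h[...,0]>170))&(h[...,1]>120)
    near=(abs(P[...,0]-500)<130)&(abs(P[...,1]+60)<130)
    rim=P[near&~red&(P[...,2]>64)&(P[...,2]<90)&(D>0)]
    c=np.array([500,-60.])
    for _ in range(8):
        r=np.hypot(*(rim[:,:2]-c).T); s=rim[(r>50)&(r<82)]
        c=least_squares(lambda c:np.hypot(s[:,0]-c[0],s[:,1]-c[1])-65,c,loss="soft_l1",f_scale=3).x
    hd=P[near&red&(P[...,2]>95)&(P[...,2]<145)]
    print(n,"centre",c,len(s),"rim z",np.median(s[:,2]),"handle",hd.mean(0),len(hd),hd[:,2].max())
    # rays of top: red pixels' topmost
    m=red&near; v,u=np.nonzero(m); 
    print(" px",u.mean(),v.mean(),v.min(),v.max(),"ray mid z=112",cast(n,u.mean(),v.mean(),110))
    hub=P[near&(np.hypot(P[...,0]-c[0],P[...,1]-c[1])<12)&(D>0)]; print(" hub z",np.percentile(hub[:,2],[50,95]))
    blue=(abs(h[...,0]-108)<12)&(h[...,1]>150)&(h[...,2]>100)&(P[...,2]>40)&(P[...,2]<80)&(abs(P[...,0]-500)<100)&(abs(P[...,1]+180)<100); print(" blue carrier",P[blue].mean(0),blue.sum())
    big=(P[...,2]>100)&(D>0)&(P[...,0]>560)&(P[...,0]<1000)&(abs(P[...,1]+50)<250)
    q=P[big]; 
    for y in range(-300,200,50):
        w=q[abs(q[:,1]-y)<25]; 
        if len(w): print("  y",y,"minx",w[:,0].min().round(),"z at",w[w[:,0].argmin(),2].round(),"zmax",w[w[:,0]<800][:,2].max(initial=0).round())
E
```

```text
top centre [510.40543713 -79.53865811] 503 rim z 75.98030961865692 handle [549.2011281  -26.68351143 126.5821673 ] 40 135.6591534763706
 px 270.5833333333333 170.14583333333334 166 174 ray mid z=112 [554.66603067 -26.50497382 110.        ]
 hub z [80.30752413 85.20754319]
 blue carrier [ 515.87211955 -214.8287652    56.80698568] 266
  y -300 minx 591.0 z at 648.0 zmax 655.0
  y -250 minx 590.0 z at 652.0 zmax 656.0
  y -200 minx 591.0 z at 647.0 zmax 655.0
  y -150 minx 593.0 z at 642.0 zmax 651.0
  y -100 minx 598.0 z at 637.0 zmax 645.0
  y -50 minx 561.0 z at 127.0 zmax 635.0
  y 0 minx 561.0 z at 126.0 zmax 619.0
  y 50 minx 617.0 z at 595.0 zmax 599.0
  y 100 minx 627.0 z at 575.0 zmax 581.0
  y 150 minx 640.0 z at 542.0 zmax 550.0
side centre [510.37564739 -76.94404543] 332 rim z 80.46392144702429 handle [549.68086437 -27.41452296 119.9740895 ] 65 139.6346924279922
 px 284.32758620689657 142.99137931034483 53 201 ray mid z=112 [1068.19973522   80.81818174  110.        ]
 hub z [80.17054845 90.76330607]
 blue carrier [ 513.17226387 -214.80533689   61.45688807] 150
  y -300 minx 588.0 z at 656.0 zmax 660.0
  y -250 minx 589.0 z at 657.0 zmax 662.0
  y -200 minx 587.0 z at 653.0 zmax 660.0
  y -150 minx 591.0 z at 644.0 zmax 657.0
  y -100 minx 595.0 z at 590.0 zmax 649.0
  y -50 minx 560.0 z at 138.0 zmax 639.0
  y 0 minx 560.0 z at 138.0 zmax 625.0
  y 50 minx 613.0 z at 604.0 zmax 604.0
  y 100 minx 624.0 z at 580.0 zmax 585.0
  y 150 minx 637.0 z at 551.0 zmax 565.0
```

The wheel axis is at (510,-78.5) and the handle at (552,-27). That radius is 66 mm (expected 65), and the heights match. First I lift clear of the spray bottle, square up the tool and shut the fingers.

Emit:
step_arm(rows=[{"dz":-0.09,"wz":-0.018,"hand":1},{"dz":-0.09,"wz":-0.018,"hand":1},{"dz":-0.09,"wz":-0.018,"hand":1},{"hand":1}])

```text
schema error: expected keys dx, dy, dz, wx, wy, wz, hand
```

Emit:
step_arm(rows=[{"dx":0,"dy":0,"dz":-0.09,"wx":0,"wy":0,"wz":-0.018,"hand":1},{"dx":0,"dy":0,"dz":-0.09,"wx":0,"wy":0,"wz":-0.018,"hand":1},{"dx":0,"dy":0,"dz":-0.09,"wx":0,"wy":0,"wz":-0.018,"hand":1},{"dx":0,"dy":0,"dz":0,"wx":0,"wy":0,"wz":0,"hand":1}])

```text
time_s: 0.43
tcp_pos: [237.8, 682.8, 362.2]
tcp_rot: [-0.001, -0.01, 1.0, -0.006]
ft_force: [-0.4, 0.7, 1.3]
grip_width: 39.0
```

Emit:
step_arm(rows=[{"dx":-0.055,"dy":-0.085,"dz":0,"wx":0,"wy":0,"wz":0,"hand":1},{"dx":-0.055,"dy":-0.085,"dz":0,"wx":0,"wy":0,"wz":0,"hand":1},{"dx":-0.055,"dy":-0.085,"dz":0,"wx":0,"wy":0,"wz":0,"hand":1},{"dx":-0.055,"dy":-0.085,"dz":0,"wx":0,"wy":0,"wz":0,"hand":1},{"dx":-0.055,"dy":-0.085,"dz":0,"wx":0,"wy":0,"wz":0,"hand":1}])

```text
time_s: 0.85
tcp_pos: [346.1, 518.4, 362.0]
tcp_rot: [-0.004, -0.017, 1.0, -0.003]
ft_force: [0.8, 0.3, 0.4]
grip_width: 0.3
```

Emit:
step_arm(rows=[{"dx":-0.03,"dy":-0.1,"dz":0,"wx":0,"wy":0,"wz":0,"hand":1},{"dx":-0.03,"dy":-0.1,"dz":0,"wx":0,"wy":0,"wz":0,"hand":1},{"dx":-0.03,"dy":-0.1,"dz":0,"wx":0,"wy":0,"wz":0,"hand":1},{"dx":-0.03,"dy":-0.1,"dz":0,"wx":0,"wy":0,"wz":0,"hand":1},{"dx":-0.03,"dy":-0.1,"dz":0,"wx":0,"wy":0,"wz":0,"hand":1}])

```text
time_s: 1.27
tcp_pos: [412.9, 320.6, 360.6]
tcp_rot: [-0.004, -0.014, 1.0, -0.003]
ft_force: [1.2, -1.1, -0.1]
grip_width: 0.1
```

Emit:
step_arm(rows=[{"dx":-0.02,"dy":-0.1,"dz":0,"wx":0,"wy":0,"wz":0,"hand":1},{"dx":-0.02,"dy":-0.1,"dz":0,"wx":0,"wy":0,"wz":0,"hand":1},{"dx":-0.02,"dy":-0.1,"dz":0,"wx":0,"wy":0,"wz":0,"hand":1},{"dx":-0.02,"dy":-0.1,"dz":0,"wx":0,"wy":0,"wz":0,"hand":1},{"dx":-0.02,"dy":-0.1,"dz":0,"wx":0,"wy":0,"wz":0,"hand":1}])

```text
time_s: 1.68
tcp_pos: [457.3, 117.2, 360.8]
tcp_rot: [-0.004, -0.013, 1.0, -0.003]
ft_force: [0.6, 0.3, -0.3]
grip_width: 0.2
```

Emit:
step_arm(rows=[{"dx":0,"dy":-0.075,"dz":0.05,"wx":0,"wy":0,"wz":0,"hand":1},{"dx":0,"dy":-0.075,"dz":0.05,"wx":0,"wy":0,"wz":0,"hand":1},{"dx":0,"dy":-0.075,"dz":0.05,"wx":0,"wy":0,"wz":0,"hand":1},{"dx":0,"dy":0,"dz":0.1,"wx":0,"wy":0,"wz":0,"hand":1},{"dx":0,"dy":0,"dz":0.1,"wx":0,"wy":0,"wz":0,"hand":1}])

```text
time_s: 2.1
tcp_pos: [463.8, 12.2, 224.7]
tcp_rot: [0.006, -0.004, 1.0, -0.003]
ft_force: [1.1, 0.9, -0.8]
grip_width: -0.0
```

Emit:
step_arm(rows=[{"dx":-0.06,"dy":-0.018,"dz":0.04,"wx":0,"wy":0,"wz":0,"hand":1},{"dx":-0.06,"dy":-0.018,"dz":0.04,"wx":0,"wy":0,"wz":0,"hand":1},{"dx":0,"dy":0,"dz":0,"wx":0,"wy":0,"wz":0,"hand":1}])

```text
time_s: 2.35
tcp_pos: [508.4, -4.7, 184.7]
tcp_rot: [0.001, -0.002, 1.0, -0.004]
ft_force: [0.6, -0.2, 0.2]
grip_width: -0.1
```

```bash
python3 - <<'E'
from h import *
L=[]
o=ctrl.get_obs(); print(o["tcp_pos"],o["q"])
for n in("side","top"):
    im,D=eyes.read_camera(n)
    u,v=map(int,proj(n,[520,-50,110])); w,hh=90,68
    c=im[max(v-hh,0):v+hh,max(u-w,0):u+w]; print(n,u-w,v-hh)
    L.append(cv2.resize(c,(720,544))[...,::-1])
for i,l in enumerate(L): L[i]=cv2.resize(l,(400,302))
cv2.imwrite("pics/a1.png",np.hstack(L))
E
```

```text
[508.41848103  -4.69557313 184.65087006] [-0.18327194  0.44902493  0.10514934  2.1652013  -0.07508729  0.52994493
  1.55103264]
side 182 132
top 188 112
```

View pics/a1.png

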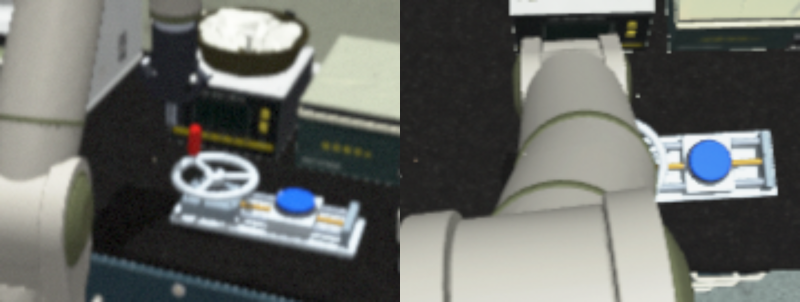

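The fingers stand behind the handle with a clear gap in the side view; in the top view the arm hides the wheel. I descend beside the handle and print the waypoint table.

Emit:
step_arm(rows=[{"dx":0,"dy":0,"dz":0.05,"wx":0,"wy":0,"wz":0,"hand":1},{"dx":0,"dy":0,"dz":0.05,"wx":0,"wy":0,"wz":0,"hand":1},{"dx":0,"dy":0,"dz":0.04,"wx":0,"wy":0,"wz":0,"hand":1},{"dx":0,"dy":0,"dz":0,"wx":0,"wy":0,"wz":0,"hand":1}])

```text
time_s: 2.78
tcp_pos: [504.9, -2.8, 132.6]
tcp_rot: [0.003, -0.002, 1.0, -0.003]
ft_force: [0.3, -0.4, -0.5]
grip_width: -0.3
```

```bash
cat >> h.py <<'E'
C=np.array([510.4,-78.5])
def plan(a0,step,n,r=65):
    """rows (in tool units) from the measured pose to angles a0-step*k on the circle"""
    o=ctrl.get_obs(); p=o["tcp_pos"]
    from scipy.spatial.transform import Rotation as Ro
    R=Ro.from_quat(np.roll(o["tcp_rot"],-1)).as_matrix()
    for k in range(n):
        a=np.radians(a0-step*k); t=np.array([*(C+r*np.array([np.cos(a),np.sin(a)])),124])
        print(round(np.degrees(a)),t.round(),(R.T@(t-p)/400).round(4)); p=t
E
python3 -c "
from h import *
print(ctrl.get_obs()['tcp_pos']); plan(80,10,37)"
```

```text
[504.92698801  -2.79791503 132.5755839 ]
80 [522. -14. 124.] [-0.0417 -0.0293  0.0218]
70 [533. -17. 124.] [-0.0273 -0.0075  0.0002]
60 [543. -22. 124.] [-0.0256 -0.0121  0.0002]
50 [552. -29. 124.] [-0.0231 -0.0163  0.0002]
40 [560. -37. 124.] [-0.0199 -0.0201  0.0002]
30 [567. -46. 124.] [-0.0161 -0.0233  0.0002]
20 [571. -56. 124.] [-0.0119 -0.0257  0.0002]
10 [574. -67. 124.] [-0.0072 -0.0274  0.0002]
0 [575. -78. 124.] [-0.0023 -0.0282  0.0002]
-10 [574. -90. 124.] [ 0.0026 -0.0282  0.0001]
-20 [ 571. -101.  124.] [ 0.0075 -0.0273  0.0001]
-30 [ 567. -111.  124.] [ 0.0121 -0.0256  0.0001]
-40 [ 560. -120.  124.] [ 0.0163 -0.0231  0.    ]
-50 [ 552. -128.  124.] [ 0.0201 -0.0199  0.    ]
-60 [ 543. -135.  124.] [ 0.0233 -0.0161 -0.    ]
-70 [ 533. -140.  124.] [ 0.0257 -0.0119 -0.0001]
-80 [ 522. -143.  124.] [ 0.0274 -0.0072 -0.0001]
-90 [ 510. -144.  124.] [ 0.0282 -0.0023 -0.0001]
-100 [ 499. -143.  124.] [ 0.0282  0.0026 -0.0002]
-110 [ 488. -140.  124.] [ 0.0273  0.0075 -0.0002]
-120 [ 478. -135.  124.] [ 0.0256  0.0121 -0.0002]
-130 [ 469. -128.  124.] [ 0.0231  0.0163 -0.0002]
-140 [ 461. -120.  124.] [ 0.0199  0.0201 -0.0002]
-150 [ 454. -111.  124.] [ 0.0161  0.0233 -0.0002]
-160 [ 449. -101.  124.] [ 0.0119  0.0257 -0.0002]
-170 [446. -90. 124.] [ 0.0072  0.0274 -0.0002]
-180 [445. -79. 124.] [ 0.0023  0.0282 -0.0002]
-190 [446. -67. 124.] [-0.0026  0.0282 -0.0001]
-200 [449. -56. 124.] [-0.0075  0.0273 -0.0001]
-210 [454. -46. 124.] [-0.0121  0.0256 -0.0001]
-220 [461. -37. 124.] [-0.0163  0.0231 -0.    ]
-230 [469. -29. 124.] [-0.0201  0.0199 -0.    ]
-240 [478. -22. 124.] [-0.0233  0.0161  0.    ]
-250 [488. -17. 124.] [-0.0257  0.0119  0.0001]
-260 [499. -14. 124.] [-0.0274  0.0072  0.0001]
-270 [510. -14. 124.] [-0.0282  0.0023  0.0001]
-280 [522. -14. 124.] [-0.0282 -0.0026  0.0002]
```

Emit:
step_arm(rows=[{"dx":-0.021,"dy":-0.015,"dz":0.011,"wx":0,"wy":0,"wz":0,"hand":1},{"dx":-0.021,"dy":-0.015,"dz":0.011,"wx":0,"wy":0,"wz":0,"hand":1},{"dx":-0.029,"dy":-0.008,"dz":0,"wx":0,"wy":0,"wz":0,"hand":1},{"dx":-0.027,"dy":-0.013,"dz":0,"wx":0,"wy":0,"wz":0,"hand":1}])

```text
time_s: 3.12
tcp_pos: [544.2, -22.9, 127.2]
tcp_rot: [0.002, -0.004, 1.0, -0.002]
ft_force: [-2.1, 1.3, -1.8]
grip_width: -0.1
```

Emit:
step_arm(rows=[{"dx":-0.023,"dy":-0.017,"dz":0.005,"wx":0,"wy":0,"wz":0,"hand":1},{"dx":-0.02,"dy":-0.021,"dz":0,"wx":0,"wy":0,"wz":0,"hand":1},{"dx":-0.016,"dy":-0.024,"dz":0,"wx":0,"wy":0,"wz":0,"hand":1},{"dx":-0.012,"dy":-0.027,"dz":0,"wx":0,"wy":0,"wz":0,"hand":1}])

```text
time_s: 3.45
tcp_pos: [577.1, -60.0, 127.5]
tcp_rot: [0.004, -0.005, 1.0, -0.002]
ft_force: [-0.7, 2.1, -1.3]
grip_width: 0.1
```

```bash
cat >> h.py <<'E'
def look(name):
    o=ctrl.get_obs(); im,D=eyes.read_camera("side"); P=cloud("side",D)
    h=cv2.cvtColor(im,cv2.COLOR_RGB2HSV).astype(int)
    red=((h[...,0]<10)|(h[...,0]>170))&(h[...,1]>120)&(np.hypot(P[...,0]-C[0],P[...,1]-C[1])<90)&(P[...,2]>85)&(P[...,2]<150)
    q=P[red]; p=o["tcp_pos"]
    ang=lambda x:np.degrees(np.arctan2(x[1]-C[1],x[0]-C[0]))
    print("tool",p.round(1),ang(p).round(1),"handle",q.mean(0).round(1),len(q),ang(q.mean(0)).round(1),"F",o["ft_force"].round(1))
    v,u=np.nonzero(red)
    if len(u):
        m=cast("side",u.mean(),v.mean(),q[:,2].mean()); print(" px",u.mean().round(1),v.mean().round(1),v.min(),v.max())
    u,v=map(int,proj("side",[510,-90,110])); cv2.imwrite(f"pics/{name}.png",cv2.resize(im[v-60:v+60,u-80:u+80,::-1],(640,480)))
E
python3 -c "
from h import *
look('b1')"
```

```text
tool [577.1 -60.  127.5] 15.5 handle [573.4 -83.2 117. ] 75 -4.3 F [-0.7  2.1 -1.3]
 px 285.5 194.3 188 201
```

View pics/b1.png

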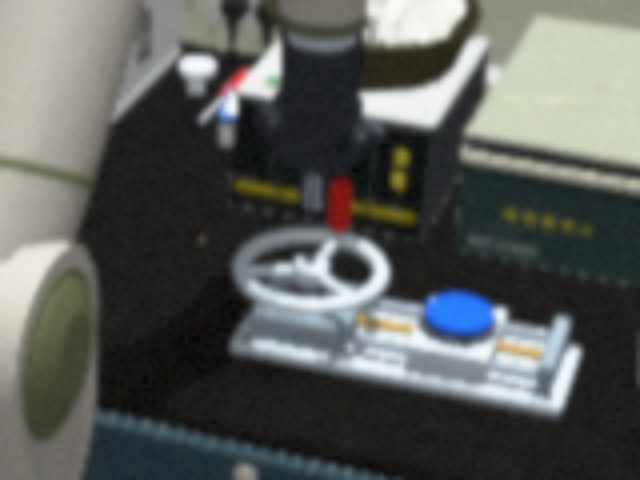

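The handle is being pushed along (crop px 340,205) with the finger directly behind it, and the wheel is turning. Before going on I check the gap to the instrument in front.

```bash
python3 - <<'E'
from h import *
for n in("top","side"):
    z=np.load(f"pics/{n}0.npz"); P=cloud(n,z["D"])
    q=P[(P[...,2]>30)&(P[...,2]<300)&(P[...,0]>590)&(P[...,0]<900)&(z["D"]>0)]
    for y in(-150,-100,-50,0,50):
        w=q[abs(q[:,1]-y)<25]; print(n,y,np.percentile(w[:,0],[1,5]).round() if len(w) else None)
E
```

```text
top -150 [705. 708.]
top -100 [710. 713.]
top -50 [710. 713.]
top 0 [710. 713.]
top 50 [710. 714.]
side -150 [703. 707.]
side -100 [707. 712.]
side -50 [708. 714.]
side 0 [709. 713.]
side 50 [707. 712.]
```

Emit:
step_arm(rows=[{"dx":0.004,"dy":-0.028,"dz":0.003,"wx":0,"wy":0,"wz":0,"hand":1},{"dx":0.001,"dy":-0.029,"dz":0.001,"wx":0,"wy":0,"wz":0,"hand":1},{"dx":0.005,"dy":-0.029,"dz":0.001,"wx":0,"wy":0,"wz":0,"hand":1},{"dx":0.009,"dy":-0.028,"dz":0,"wx":0,"wy":0,"wz":0,"hand":1},{"dx":0.014,"dy":-0.026,"dz":0,"wx":0,"wy":0,"wz":0,"hand":1}])

```text
time_s: 3.92
tcp_pos: [568.9, -123.3, 127.2]
tcp_rot: [0.008, -0.004, 1.0, -0.003]
ft_force: [1.9, 2.0, -1.1]
grip_width: -0.1
```

Emit:
step_arm(rows=[{"dx":0.034,"dy":-0.012,"dz":0.001,"wx":0,"wy":0,"wz":0,"hand":1},{"dx":0.028,"dy":-0.012,"dz":0.001,"wx":0,"wy":0,"wz":0,"hand":1},{"dx":0.026,"dy":-0.01,"dz":0.001,"wx":0,"wy":0,"wz":0,"hand":1},{"dx":0.027,"dy":-0.005,"dz":0,"wx":0,"wy":0,"wz":0,"hand":1},{"dx":0.028,"dy":0,"dz":0,"wx":0,"wy":0,"wz":0,"hand":1}])

```text
time_s: 4.33
tcp_pos: [509.9, -147.3, 126.2]
tcp_rot: [0.012, -0.001, 1.0, -0.004]
ft_force: [2.2, -0.7, 1.8]
grip_width: -0.1
```

```bash
python3 -c "
from h import *
look('b2')"
```

```text
tool [ 509.9 -147.3  126.2] -90.4 handle [ 482.7 -138.   117. ] 70 -114.9 F [ 2.2 -0.7  1.8]
 px 292.4 208.4 202 215
```

Emit:
step_arm(rows=[{"dx":0.027,"dy":0.008,"dz":0.001,"wx":0,"wy":0,"wz":0,"hand":1},{"dx":0.027,"dy":0.009,"dz":0.001,"wx":0,"wy":0,"wz":0,"hand":1},{"dx":0.025,"dy":0.013,"dz":0.001,"wx":0,"wy":0,"wz":0,"hand":1},{"dx":0.021,"dy":0.017,"dz":0,"wx":0,"wy":0,"wz":0,"hand":1},{"dx":0.018,"dy":0.021,"dz":0,"wx":0,"wy":0,"wz":0,"hand":1}])

```text
time_s: 4.8
tcp_pos: [456.8, -121.7, 124.3]
tcp_rot: [0.012, 0.001, 1.0, -0.005]
ft_force: [0.3, -2.5, 1.9]
grip_width: -0.1
```

Emit:
step_arm(rows=[{"dx":0.006,"dy":0.027,"dz":-0.001,"wx":0,"wy":0,"wz":0,"hand":1},{"dx":0.01,"dy":0.026,"dz":-0.001,"wx":0,"wy":0,"wz":0,"hand":1},{"dx":0.006,"dy":0.027,"dz":-0.001,"wx":0,"wy":0,"wz":0,"hand":1},{"dx":0.001,"dy":0.028,"dz":0,"wx":0,"wy":0,"wz":0,"hand":1},{"dx":-0.004,"dy":0.028,"dz":0,"wx":0,"wy":0,"wz":0,"hand":1}])

```text
time_s: 5.22
tcp_pos: [439.8, -63.9, 123.9]
tcp_rot: [0.006, 0.002, 1.0, -0.006]
ft_force: [-2.1, -1.6, 1.9]
grip_width: -0.3
```

```bash
python3 -c "
from h import *
look('b3')"
```

```text
tool [439.8 -63.9 123.9] 168.3 handle [441.8 -45.2 115.2] 15 154.1 F [-2.1 -1.6  1.9]
 px 263.8 209.1 203 214
```

Emit:
step_arm(rows=[{"dx":-0.022,"dy":0.021,"dz":-0.001,"wx":0,"wy":0,"wz":0,"hand":1},{"dx":-0.015,"dy":0.024,"dz":0,"wx":0,"wy":0,"wz":0,"hand":1},{"dx":-0.018,"dy":0.022,"dz":0,"wx":0,"wy":0,"wz":0,"hand":1},{"dx":-0.021,"dy":0.018,"dz":0,"wx":0,"wy":0,"wz":0,"hand":1},{"dx":-0.024,"dy":0.014,"dz":0,"wx":0,"wy":0,"wz":0,"hand":1}])

```text
time_s: 5.68
tcp_pos: [471.8, -18.7, 122.8]
tcp_rot: [-0.002, -0.0, 1.0, -0.005]
ft_force: [-1.8, -0.3, 1.4]
grip_width: -0.2
```

Emit:
step_arm(rows=[{"dx":-0.029,"dy":0.001,"dz":-0.001,"wx":0,"wy":0,"wz":0,"hand":1},{"dx":-0.027,"dy":0.003,"dz":0,"wx":0,"wy":0,"wz":0,"hand":1},{"dx":-0.018,"dy":0,"dz":0,"wx":0,"wy":0,"wz":0,"hand":1},{"dx":0,"dy":0,"dz":0,"wx":0,"wy":0,"wz":0,"hand":1}])

```text
time_s: 6.02
tcp_pos: [505.6, -14.0, 122.6]
tcp_rot: [-0.002, -0.002, 1.0, -0.005]
ft_force: [-0.9, -0.4, 0.9]
grip_width: -0.1
```

```bash
python3 -c "
from h import *
look('b4')
import numpy as np
z=np.load('pics/side0.npz');P=cloud('side',z['D']);im=z['im'];h=cv2.cvtColor(im,cv2.COLOR_RGB2HSV).astype(int)
red=((h[...,0]<10)|(h[...,0]>170))&(h[...,1]>120)&(np.hypot(P[...,0]-C[0],P[...,1]-C[1])<90)&(P[...,2]>85)&(P[...,2]<150)
v,u=np.nonzero(red);q=P[red].mean(0);print('start',q,u.mean(),v.mean(),v.min(),v.max(),np.degrees(np.arctan2(q[1]-C[1],q[0]-C[0])))"
```

```text
tool [505.6 -14.  122.6] 94.3 handle [518.9 -22.7 112.7] 18 81.3 F [-0.9 -0.4  0.9]
 px 265.2 198.8 194 203
start [549.54425367 -27.27861614 117.97437018] 269.2142857142857 194.15714285714284 188 201 52.61232157450745
```

View pics/b4.png

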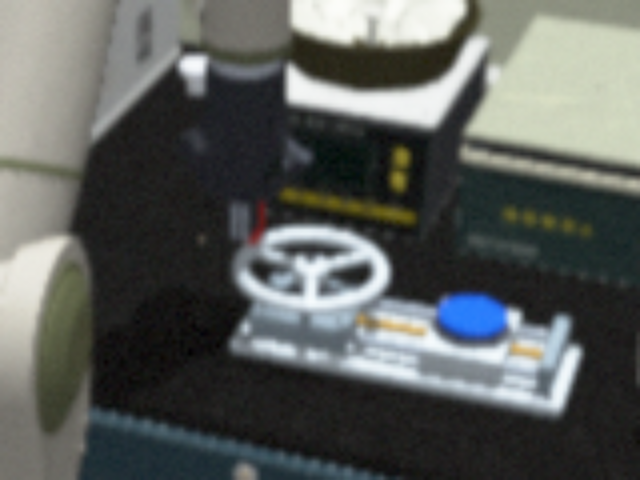

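The handle, partly hidden behind the finger (crop px 258,220), has about 20° to go. I do a part step, back off and measure.

Emit:
step_arm(rows=[{"dx":-0.022,"dy":-0.001,"dz":0,"wx":0,"wy":0,"wz":0,"hand":1},{"dx":-0.018,"dy":-0.002,"dz":0,"wx":0,"wy":0,"wz":0,"hand":1},{"dx":0,"dy":0,"dz":0,"wx":0,"wy":0,"wz":0,"hand":1}])

```text
time_s: 6.32
tcp_pos: [521.2, -16.1, 122.3]
tcp_rot: [-0.003, -0.001, 1.0, -0.005]
ft_force: [-0.1, 0.3, 0.0]
grip_width: -0.0
```

Emit:
step_arm(rows=[{"dx":0.03,"dy":0.03,"dz":0,"wx":0,"wy":0,"wz":0,"hand":1},{"dx":0.03,"dy":0.04,"dz":0,"wx":0,"wy":0,"wz":0,"hand":1},{"dx":0,"dy":0,"dz":-0.04,"wx":0,"wy":0,"wz":0,"hand":1},{"dx":0,"dy":0,"dz":0,"wx":0,"wy":0,"wz":0,"hand":1}])

```text
time_s: 6.65
tcp_pos: [499.3, 11.3, 138.1]
tcp_rot: [-0.001, 0.0, 1.0, -0.005]
ft_force: [0.1, 0.3, -0.5]
grip_width: -0.0
```

```bash
python3 -c "
from h import *
look('b5')"
```

```text
tool [499.3  11.3 138.1] 97.1 handle [538.3 -20.4 116.5] 72 64.3 F [ 0.1  0.3 -0.5]
 px 266.4 195.5 189 202
```

Emit:
step_arm(rows=[{"dx":-0.015,"dy":-0.03,"dz":0.018,"wx":0,"wy":0,"wz":0,"hand":1},{"dx":-0.02,"dy":-0.03,"dz":0.018,"wx":0,"wy":0,"wz":0,"hand":1},{"dx":-0.018,"dy":-0.008,"dz":0,"wx":0,"wy":0,"wz":0,"hand":1},{"dx":-0.015,"dy":-0.003,"dz":0,"wx":0,"wy":0,"wz":0,"hand":1},{"dx":0,"dy":0,"dz":0,"wx":0,"wy":0,"wz":0,"hand":1}])

```text
time_s: 7.12
tcp_pos: [527.9, -18.0, 121.8]
tcp_rot: [-0.001, 0.0, 1.0, -0.005]
ft_force: [0.2, 0.5, -0.2]
grip_width: -0.4
```

Emit:
step_arm(rows=[{"dx":-0.008,"dy":-0.001,"dz":0,"wx":0,"wy":0,"wz":0,"hand":1},{"dx":-0.005,"dy":0,"dz":0,"wx":0,"wy":0,"wz":0,"hand":1},{"dx":0,"dy":0,"dz":0,"wx":0,"wy":0,"wz":0,"hand":1}])

```text
time_s: 7.37
tcp_pos: [532.7, -17.7, 121.7]
tcp_rot: [-0.002, 0.0, 1.0, -0.004]
ft_force: [-1.1, -0.2, 0.3]
grip_width: 0.1
```

```bash
python3 -c "
from h import *
look('b6')"
```

```text
tool [532.7 -17.7 121.7] 69.8 handle [546.5 -30.1 110.8] 37 53.3 F [-1.1 -0.2  0.3]
 px 269.6 196.4 191 201
```

Nearly there but partly hidden. I back off to see the handle fully.

Emit:
step_arm(rows=[{"dx":0.03,"dy":0.03,"dz":0,"wx":0,"wy":0,"wz":0,"hand":1},{"dx":0.04,"dy":0.04,"dz":0,"wx":0,"wy":0,"wz":0,"hand":1},{"dx":0,"dy":0,"dz":-0.04,"wx":0,"wy":0,"wz":0,"hand":1},{"dx":0,"dy":0,"dz":0,"wx":0,"wy":0,"wz":0,"hand":1}])

```text
time_s: 7.75
tcp_pos: [505.2, 12.1, 138.1]
tcp_rot: [-0.0, 0.0, 1.0, -0.004]
ft_force: [-0.1, -1.1, 0.3]
grip_width: -0.3
```

```bash
python3 -c "
from h import *
look('b7')"
```

```text
tool [505.2  12.1 138.1] 93.3 handle [548.6 -27.4 118.5] 68 53.2 F [-0.1 -1.1  0.3]
 px 269.2 194.1 188 201
```

The handle is within 1° of its start and its image position matches within 0.1 px. I retreat and check from the top.

Emit:
step_arm(rows=[{"dx":0.06,"dy":0.03,"dz":-0.05,"wx":0,"wy":0,"wz":0,"hand":1},{"dx":0.05,"dy":0.03,"dz":-0.08,"wx":0,"wy":0,"wz":0,"hand":1},{"dx":0,"dy":0.03,"dz":-0.09,"wx":0,"wy":0,"wz":0,"hand":1},{"dx":0,"dy":0.03,"dz":-0.09,"wx":0,"wy":0,"wz":0,"hand":1},{"dx":0,"dy":0.03,"dz":-0.09,"wx":0,"wy":0,"wz":0,"hand":1}])

```text
time_s: 8.22
tcp_pos: [457.2, 73.1, 293.9]
tcp_rot: [-0.007, 0.002, 1.0, -0.007]
ft_force: [0.9, 1.1, -0.9]
grip_width: 0.2
```

Emit:
step_arm(rows=[{"dx":0,"dy":0.1,"dz":-0.02,"wx":0,"wy":0,"wz":0,"hand":1},{"dx":0,"dy":0.1,"dz":-0.02,"wx":0,"wy":0,"wz":0,"hand":1},{"dx":0,"dy":0.1,"dz":0,"wx":0,"wy":0,"wz":0,"hand":1},{"dx":0,"dy":0.1,"dz":0,"wx":0,"wy":0,"wz":0,"hand":1},{"dx":0,"dy":0.1,"dz":0,"wx":0,"wy":0,"wz":0,"hand":1}])

```text
time_s: 8.63
tcp_pos: [463.4, 275.9, 318.5]
tcp_rot: [0.003, 0.008, 1.0, -0.003]
ft_force: [1.0, -0.7, -0.4]
grip_width: -0.2
```

Emit:
step_arm(rows=[{"dx":0.02,"dy":0.06,"dz":0,"wx":0,"wy":0,"wz":0,"hand":1},{"dx":0.02,"dy":0.05,"dz":0,"wx":0,"wy":0,"wz":0,"hand":1},{"dx":0,"dy":0,"dz":0,"wx":0,"wy":0,"wz":0,"hand":1},{"dx":0,"dy":0,"dz":0,"wx":0,"wy":0,"wz":0,"hand":1}])

```text
time_s: 8.97
tcp_pos: [446.5, 334.1, 316.4]
tcp_rot: [0.003, 0.002, 1.0, -0.0]
ft_force: [0.8, -0.6, 0.1]
grip_width: 0.0
```

```bash
python3 - <<'E'
from h import *
look('c1')
print(np.abs(ctrl.get_obs()["dq"]).max())
im,D=eyes.read_camera("top"); P=cloud("top",D); z=np.load("pics/top0.npz")
def m(im,D):
    P=cloud("top",D); h=cv2.cvtColor(im,cv2.COLOR_RGB2HSV).astype(int)
    near=np.hypot(P[...,0]-C[0],P[...,1]-C[1])<90
    r=((h[...,0]<10)|(h[...,0]>170))&(h[...,1]>120)&near&(P[...,2]>85)
    b=(abs(h[...,0]-108)<12)&(h[...,1]>150)&(h[...,2]>100)&(P[...,2]>40)&(P[...,2]<80)&(abs(P[...,0]-500)<100)&(abs(P[...,1]+190)<100)
    v,u=np.nonzero(r); q=P[r].mean(0); print("handle px",u.mean(),v.mean(),len(u),np.degrees(np.arctan2(q[1]-C[1],q[0]-C[0])),"blue",P[b].mean(0))
m(z["im"],z["D"]); m(im,D)
cv2.imwrite("pics/c2.png",cv2.resize(im[...,::-1],(768,576)))
E
```

```text
tool [446.5 334.1 316.4] 98.8 handle [549.6 -27.1 118. ] 69 52.7 F [ 0.8 -0.6  0.1]
 px 269.2 194.1 188 201
0.021649634367248812
handle px 270.85 170.55 40 53.17346385867916 blue [ 515.87211955 -214.8287652    56.80698568]
handle px 270.8536585365854 170.65853658536585 41 53.176279704172394 blue [ 516.37975576 -230.84074792   56.75510713]
```

View pics/c2.png

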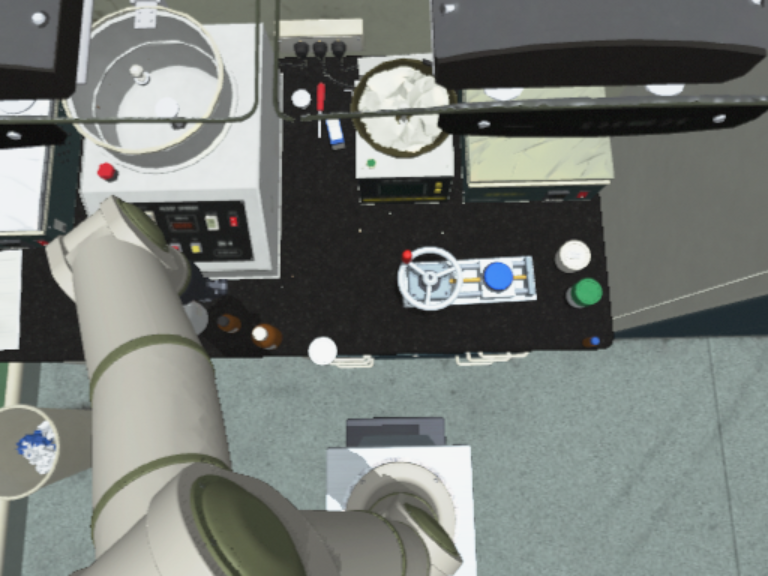

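The top view shows the handle back at (271,171), the carriage shifted right, the bottles, tubs and carrier in view where they were, and the arm clear at the left. I hand in.

```bash
python3 -c "
from station import ctrl
print(ctrl.get_obs()['ft_force']); ctrl.sign_off()"
```

```text
[ 1.13731683 -1.297275   -0.17428225]
the job is handed in; nothing more can be done
```

I pushed the handle clockwise through one full turn with the shut fingers, ending where it started, and handed the job in at about 9 s. The fingers never gripped the handle, and the readings after each move showed no more than about 3 N on the tool.

- **Handle:** it came back to its start within about 0.1° by each camera's own before/after reading (top 53.17° and 53.18°, side 52.6° and 52.7°).
- **Carriage:** the blue wafer carrier moved 16.0 mm away from the wheel, which is one pitch.
- **Bystanders:** by eye, those visible in the last top picture stand where they did. The spray bottle was mostly hidden by the arm there, so I did not check its position at the end. The fingers passed well above it on the way in.
- **Robot:** it finished clear at about z = 316 mm, with only sensor noise on the force reading.

No check failed or disagreed. Readings taken while the finger partly hid the handle were biased by several degrees, so I backed off twice to measure it in full view.

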